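# Tug-check the caddy lids

### The job

Both lids of the grey caddy look shut, but their push-push catches may not be holding. First the left lid, then the right: pull gently up on the knob for a moment to check that the catch holds, and if the lid gives, set it down, press it until it clicks home and tug again. Leave both lids shut and held by their catches, let go, and do not shift the other kitchenware.

Things in the scene. Friction and masses are not known exactly. Their poses are not given: they have to be found in the camera images.
- caddy: Grey plastic box with two lids side by side, 200 mm deep (x) x 320 mm wide (y), walls 108 mm high, 120 mm over the lids; fixed to the table. Origin at the centre of its underside; x points away from its front: knobs on the -x half, hinges along the +x edge; y to the left, z up. Lid centre lines 80 mm either side of the middle.
- lid_left: Left (+y) lid: white plastic plate, 204 deep x 157 wide x 7 mm, 0.25 kg. Origin on its hinge line (mid-width), 113 mm above the caddy's underside; front edge 202 mm from there along the lid's -x, y along the hinge, z up when shut. Opens by swinging its front edge up. Let go, it sinks shut slowly. Shut, it lies in the same place (within 0.3 mm) whether its catch holds or not: only a tug tells.
- lid_right: Right (-y) lid, same as the left one: origin on its hinge line, 113 mm above the caddy's underside, knob and front edge towards -x. A lid that is not held rises under a pull of about 2 N at the knob, and more the further a rigid grip keeps the knob from leaning with the lid (it swings about its hinge).
- knob_left (a point): Centre of the top of the left lid's knob: an upright dark wooden cylinder, 24 mm in diameter, standing 32 mm above the lid's upper face; its lowest 4 mm are a steel collar 32 mm across. On the lid's middle line, 155 mm from the hinge, 47 mm behind the front edge. With the lid shut this point is 152 mm above the caddy's underside. Axes as the lid's.
- knob_right (a point): Centre of the top of the right lid's knob; the same knob as on the left lid.
- catch_left: Left lid's push-push catch, hidden in the box's front under the lid; its pose does not show if it holds. At the start it holds or is free, at random. Each full press of the lid changes it over: free to holding, but also holding to free, as the lid comes back up. A full press takes 7 to 14 N on the knob: soft spring, click after 2.5 mm, firm stop after 3.8 mm; a lesser press changes nothing.
- catch_right: Right lid's catch, the same as the left's. Holding, it lets the lid rise only about 2 mm at the knob at a pull of 10 N (springy, 0.35 mm per N) and keeps holding; free, the lid just lifts. A fair check is a steady pull of 7 to 12 N at the knob for about half a second; more than 25 N would break the catch. Set down gently or let go, a lid does not work its catch.
- colander: Red plastic colander, 210 mm across, 90 mm high, two loop handles. Loose bystander; origin at the centre of its underside.
- bowl: Stainless steel bowl, 180 mm across, 70 mm high. Loose bystander; origin at the centre of its underside.
- mortar: Small dark wooden mortar, 104 mm across, 75 mm high, with its pestle standing in it to 125 mm. Loose bystander; origin at the centre of its underside.
- plate: White ceramic plate, 230 mm across, 22 mm high. Loose bystander; origin at the centre of its underside.
- spatula: Green silicone spatula, 290 mm long, lying on the table along its x, 16 mm high. Loose bystander; origin at the centre of its underside.

How it is judged:
On the way, in this order (a step that is already met when the one before it is completed fails the run):
1. the left lid is tugged and its catch holds: it carries more than 3 N for 0.2 s (contact force between catch_left and lid_left above 3 N), for 0.2 s.
2. the right lid is tugged and its catch holds: it carries more than 3 N for 0.2 s (contact force between catch_right and lid_right above 3 N), for 0.2 s.
At the end, for the whole second after the job is handed in: Both lids lie shut and still (each knob top 149.5 to 154.5 mm above the caddy's underside, lid turning slower than 0.1 rad/s), each held down by its engaged catch (more than 0.1 N between them; a free catch does not touch its lid) (contact force between catch_left and lid_left above 0.1 N and z of knob_left in the frame of caddy between 0.1495 and 0.1545 m and angular speed of each of lid_left, lid_right below 0.1 rad/s and contact force between catch_right and lid_right above 0.1 N and z of knob_right in the frame of caddy between 0.1495 and 0.1545 m).
It fails at once if a catch is pulled with more than 25 N (contact force between catch_left and lid_left above 25 N or contact force between catch_right and lid_right above 25 N).
It fails at once if the colander, bowl, mortar, plate or spatula is shifted by more than 30 mm (distance of any of colander, bowl, mortar, plate, spatula from where it was at the start of the episode above 0.03 m).
It also fails if it takes over 54 s, if anything falls off the work surface, if the arm or the gripper's body presses on something with over 40 N, if the wrist force passes 120 N, or if a joint passes its speed limit or range.

### The arm

A 6-joint arm with a two-finger parallel gripper is mounted at the origin on the work surface. World frame = base frame: x ahead of the robot, y to its left, z up, the work surface at z = 0. Lengths are in m, angles in rad, forces in N, time in s.
With the tool pointing down it reaches from about 0.35 to 0.775 m from the base axis. Payload 7.3 kg.
Tool frame: the origin (TCP) lies at the very end of the fingers, on their centre line; the grasp point (between the pads) lies 19 mm behind it; z points along the fingers, x is the direction in which the jaws open and shut, and the axes are right-handed (so a half turn about z gives the same grasp; the last joint's range is limited). The gripper opens to 92 mm and grips with 3 to 60 N. Pads are 19 mm wide; open, the fingers measure 130 mm over their backs; the gripper's body (75 mm by 190 mm) begins 47 mm behind the grasp point.
Start: joints at [1.147, 0.342, 1.524, -0, 1.275, -0.146], TCP at [0.144, 0.505, 0.227] pointing down, gripper open.
Joint ranges: [-2.53, 2.53], [-0.77, 2.02], [0.04, 2.7], [-1, 4.14], [0.28, 2.66], [-3.11, 3.11]. Speed limits (rad/s): [2.57, 2.57, 3.14, 3.14, 3.14, 3.14].

### API

Orientations are given as [roll, pitch, yaw] about the fixed x, y, z axes, in that order (R = Rz(yaw) Ry(pitch) Rx(roll)).
In Python, from cell import observe, read_camera, camera_params, hand_in gives the robot as it stands.
- The arm moves only by the tool apply_moves, never from a script. Its argument "increments" is a list of rows, each an object with "grip": the opening, from 0 (shut) to 1 (fully open); "linear": the shift along the world's x, y, z in mm, a list of three; "turn": the turn, a rotation vector about the world's x, y, z in units of 6 degrees (1.0 is 6 degrees), a list of three. A call has 1 to 10 rows; each row is the pose to reach, as a shift and turn from the pose commanded when the call began; what a row does not reach only later rows make up. A row lasts 1/10 s, in which the tool goes at most 50 mm and 8.59 degrees, less where a joint would pass 70% of its speed; a pose out of reach is approached as far as the arm can. A call with a gripper value outside its range is refused whole. The fingers move at their own pace and stop on an object; "grip_force" is the grip in N (left out, the last holds). Time passes only in rows, so rows that repeat a pose let the fingers close. It gives the time, the measured TCP pose, the force and the opening at its end, in the units of the state.
- observe(): the state, without advancing time (a new reading comes with each control period).
- read_camera(name): name is "side" or "top" or "wrist"; returns the picture (480x640x3 uint8, red, green, blue); there is no depth.
- camera_params(name): a dict with "camera_matrix" (3x3 intrinsics, pixels), "world_to_cam" (4x4, takes a point from world to camera coordinates); the wrist camera has in their place "hand_eye" (4x4, takes a point from camera to tool coordinates, whose origin is the TCP and whose axes are the tool frame's). Camera axes: x right, y up, looking along -z (the intrinsics and any distortion apply to the point x, -y, -z); pixel columns grow to the right and rows downward; lengths in m; the calibration is good to about 2 mm. A picture is of the moment at which its call begins: read the wrist's pose just before it. camera_params takes no time and is no camera call.
- hand_in(): hands the job in, once; it reports no verdict.
The state is a dict: "time": time; "qpos": joint angles; "qvel": joint speeds; "joint_efforts": joint torques, N m; "tool_pos": TCP position; "tool_rot": TCP orientation; "contact_force": force on the tool from outside, world axes, zero at the start; "torque": the same for the moment, N m; "opening": finger opening in m.
Only numpy, scipy, OpenCV 4.12 (cv2) and the standard library are available. Lean on these libraries where they do the work, as an engineer would, in place of code of your own. Each camera call takes 0.05 s, during which the arm holds its last target.

## Working session

There is one attempt and no reset: what is moved stays moved. The work goes in short steps, Python scripts to look and compute and a tool call to move; the robot and the scene stay as the last step left them, time stands still between calls to the robot, and variables do not carry over. Pictures are saved under pics/ and viewed, and the job is handed in when it is done.

Besides the shell and the picture viewer there is one more tool, called as name([rows], argument=value, ...), one row to a line, values as JSON. apply_moves: Moves the arm, as the interface text tells. Its arguments: {"type":"object","properties":{"increments":{"type":"array","items":{"type":"object","properties":{"grip":{"type":"number"},"linear":{"type":"array","items":{"type":"number"}},"turn":{"type":"array","items":{"type":"number"}}}}},"grip_force":{"type":"number"}},"required":["increments"]}

```bash
mkdir -p pics; python3 - <<'E'
from cell import *
import cv2
print(observe())
for n in("side","top"):
    cv2.imwrite(f"pics/{n}0.png",read_camera(n)[:,:,::-1]); print(camera_params(n))
print(camera_params("wrist"))
E
```

```text
{'time': 0.0, 'qpos': array([ 1.14698537e+00,  3.42721375e-01,  1.52501373e+00, -6.56787757e-06,
        1.27539820e+00, -1.46000008e-01]), 'qvel': array([ 0.00096997,  0.00126497, -0.00076501, -0.00041769, -0.00015906,
        0.00043953]), 'joint_efforts': array([ 3.57842982e-04, -4.31224680e+01, -2.44219244e+01,  7.18487240e-02,
        5.56861516e-02, -1.43246111e-04]), 'tool_pos': array([0.14379358, 0.50450182, 0.22604681]), 'tool_rot': array([-3.14137473e+00,  1.52517777e-03,  1.29298746e+00]), 'contact_force': array([ 0.284398  ,  0.85961176, -1.00502679]), 'torque': array([-0.01281524, -0.05016163, -0.04245721]), 'opening': 0.09170201186992705}
{'camera_matrix': array([[574.1871161 ,   0.        , 311.60872779],
       [  0.        , 574.1871161 , 239.20260159],
       [  0.        ,   0.        ,   1.        ]]), 'world_to_cam': array([[ 0.83552968, -0.54936081,  0.00963601, -0.39493385],
       [ 0.42148452,  0.65209461,  0.63017729, -0.36172788],
       [-0.35247829, -0.5224704 ,  0.77639148, -1.73225425],
       [ 0.        ,  0.        ,  0.        ,  1.        ]])}
{'ca
[... 257 characters left out ...]
98781333, -0.0249676 ,  0.15362762, -0.55638609],
       [-0.1539392 , -0.01106593,  0.98801835, -1.70696105],
       [ 0.        ,  0.        ,  0.        ,  1.        ]])}
{'camera_matrix': array([[428.93275259,   0.        , 317.94011772],
       [  0.        , 428.93275259, 242.44971777],
       [  0.        ,   0.        ,   1.        ]]), 'hand_eye': array([[ 9.99999766e-01,  6.75505580e-04, -1.04855019e-04,
        -1.13032741e-04],
       [ 6.25412015e-04, -9.65983914e-01, -2.58601405e-01,
        -7.00100593e-02],
       [-2.75974954e-04,  2.58601279e-01, -9.65984111e-01,
        -1.57856627e-01],
       [ 0.00000000e+00,  0.00000000e+00,  0.00000000e+00,
         1.00000000e+00]])}
```

View pics/top0.png

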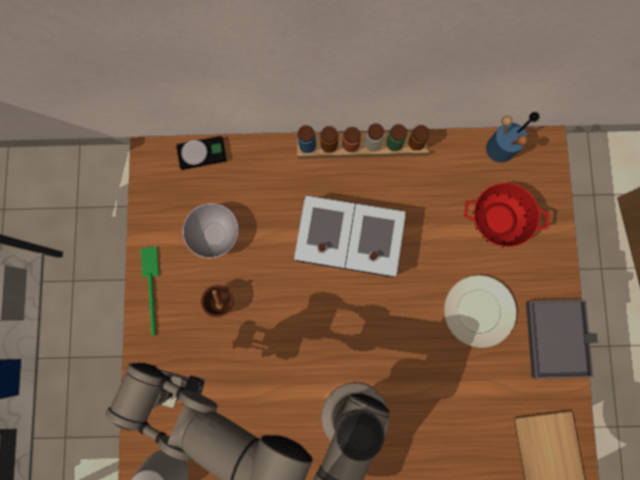

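View pics/side0.png

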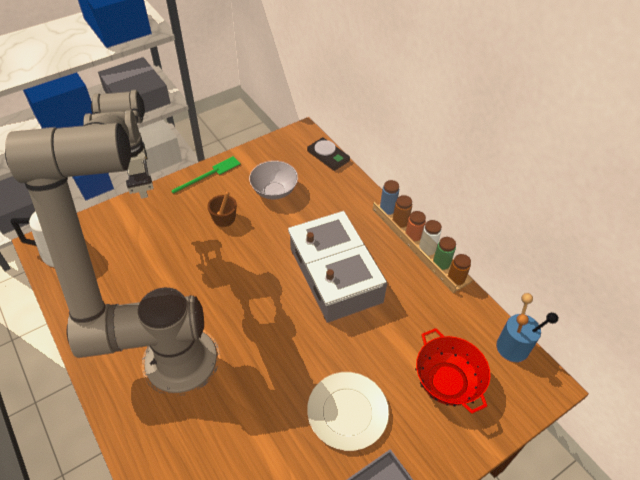

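The top view shows the caddy near the centre: white lid corners at about (304,197), (406,209), (397,276) and (294,263), with knobs near (322,247) and (374,256). The side view shows the knobs at about (310,237) and (330,272). I'll fit the lid outline and the knobs next.

```bash
cat > h.py <<'E'
import numpy as np, cv2
from cell import *
def ray(P,u,v):
    K=P["camera_matrix"];T=P["world_to_cam"]
    d=np.linalg.inv(K)@[u,v,1]; d=np.array([d[0],-d[1],-d[2]])
    R=T[:3,:3]; return -R.T@T[:3,3], R.T@d
def onz(P,u,v,z):
    o,d=ray(P,u,v); return o+d*(z-o[2])/d[2]
E
python3 - <<'E'
from h import *
im=cv2.imread("pics/top0.png"); P=camera_params("top")
hsv=cv2.cvtColor(im,cv2.COLOR_BGR2HSV)
m=((hsv[:,:,1]<40)&(hsv[:,:,2]>150)).astype(np.uint8); roi=np.zeros_like(m); roi[185:290,280:420]=1; m*=roi
m=cv2.morphologyEx(m,cv2.MORPH_OPEN,np.ones((3,3)))
c=max(cv2.findContours(m,cv2.RETR_EXTERNAL,cv2.CHAIN_APPROX_NONE)[0],key=cv2.contourArea)
r=cv2.minAreaRect(cv2.convexHull(c)); print(r)
b=cv2.boxPoints(r); W=np.array([onz(P,*p,.12) for p in b]); print(W, [np.linalg.norm(W[i]-W[i-1]) for i in range(4)])
cv2.imwrite("pics/tz.png",cv2.resize(im[190:285,285:415],None,fx=6,fy=6,interpolation=cv2.INTER_CUBIC))
s=cv2.imread("pics/side0.png"); cv2.imwrite("pics/sz.png",cv2.resize(s[205:325,280:395],None,fx=5,fy=5,interpolation=cv2.INTER_CUBIC))
E
```

```text
((375.5187683105469, 239.58367919921875), (50.50852966308594, 63.97958755493164), 9.162345886230469)
[[ 0.46370715  0.01913772  0.12      ]
 [ 0.66169083 -0.01865471  0.12      ]
 [ 0.63191957 -0.17334208  0.12      ]
 [ 0.43518781 -0.1329467   0.12      ]] [np.float64(0.15473534271956918), np.float64(0.20155843647643026), np.float64(0.15752621275761672), np.float64(0.20083618343503412)]
```

View pics/tz.png

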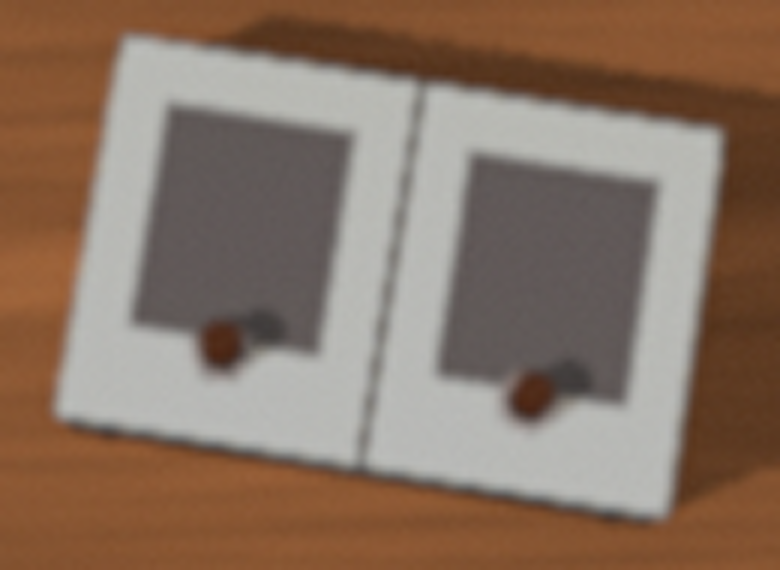

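View pics/sz.png

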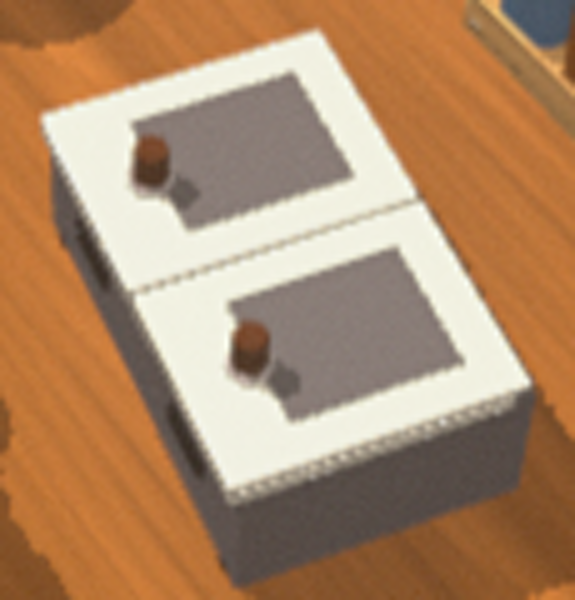

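The zoomed views show both lids flat. Outer corners are at top zoom (123,35), (722,128), (665,520) and (57,418), and side zoom (320,30), (532,385), (230,497) and (42,115). The knob tops are at (222,340) and (533,392). Next I'll compute positions from both views.

```bash
python3 - <<'E'
from h import *
P=camera_params("top");S=camera_params("side")
t=[(123,35),(722,128),(665,520),(57,418)]; s=[(320,30),(532,385),(230,497),(42,115)]
cv=lambda p,x,y,f:(x+(p[0]+.5)/f-.5,y+(p[1]+.5)/f-.5)
L=np.array([[.001+.0,.159],[0,-.159],[-.204,-.159],[-.204,.159]]) # rel hinge edge; 
L[:,0]+=.102-.0; L[0,0]=.102
res=[]
for C,pts,o in((P,t,(285,190,6)),(S,s,(280,205,5))):
    W=np.array([onz(C,*cv(p,*o),.12) for p in pts])[:,:2]
    mL=L.mean(0);mW=W.mean(0);H=(L-mL).T@(W-mW);a=np.arctan2(H[0,1]-H[1,0],H[0,0]+H[1,1])
    R=np.array([[np.cos(a),-np.sin(a)],[np.sin(a),np.cos(a)]])
    print(W,"centre",mW,"yaw",a,"res",W-((L-mL)@R.T+mW)); res.append((mW,a))
    # knob: 55 mm front of lid centre  (lid centre at x -100 from hinge; knob -155 => -55 +... )
    for y in(.08,-.08): print("knob",mW+R@[-.055+.002,y])
for C,pts,o in((P,[(222,342),(533,393)],(285,190,6)),(S,[(151,147),(250,333)],(280,205,5))):
    for p in pts: print("direct",onz(C,*cv(p,*o),.152 if C is P else .15))
E
```

```text
[[ 0.69342901  0.13947014]
 [ 0.63549544 -0.17155023]
 [ 0.43191821 -0.13298622]
 [ 0.49209288  0.17712827]] centre [0.56323388 0.00301549] yaw -0.18736336668872713 res [[ 0.00036347 -0.00076321]
 [ 0.00166346  0.00065102]
 [-0.00148402  0.00121615]
 [-0.00054291 -0.00110397]]
knob [0.52606297 0.09148765]
knob [ 0.49625992 -0.06571215]
[[ 0.69371114  0.13983806]
 [ 0.63346723 -0.17143503]
 [ 0.43108214 -0.13741154]
 [ 0.49459947  0.1781416 ]] centre [0.56321499 0.00228327] yaw -0.19008061608407315 res [[ 0.00029212  0.00069022]
 [ 0.00013051  0.00168963]
 [-0.00192882 -0.00283024]
 [ 0.0015062   0.00045039]]
knob [0.52628462 0.09085611]
knob [ 0.49605453 -0.06626213]
direct [0.52484364 0.09087025 0.152     ]
direct [ 0.4949122  -0.06540952  0.152     ]
direct [0.52652991 0.09515424 0.15      ]
direct [ 0.49649618 -0.06144806  0.15      ]
```

apply_moves([
  {"linear": [38, -41, 2], "turn": [0, 0, 0.1], "grip": 1},
  {"linear": [70, -75, 4], "turn": [0, 0, 0.2], "grip": 1},
  {"linear": [100, -108, 6], "turn": [0, 0, 0.3], "grip": 1},
  {"linear": [132, -142, 8], "turn": [0, 0, 0.4], "grip": 1},
  {"linear": [164, -176, 8], "turn": [0, 0, 0.5], "grip": 1},
  {"linear": [196, -210, 8], "turn": [0, 0, 0.6], "grip": 1},
  {"linear": [228, -244, 8], "turn": [0, 0, 0.7], "grip": 1},
  {"linear": [260, -278, 8], "turn": [0, 0, 0.8], "grip": 1},
  {"linear": [292, -312, 8], "turn": [0, 0, 0.86], "grip": 1},
  {"linear": [322, -346, 8], "turn": [0, 0, 0.86], "grip": 1},
], grip_force=30)

```text
time: 1.1
tool_pos: [0.4669, 0.1571, 0.2345]
tool_rot: [-3.141, 0.0, 1.383]
contact_force: [0.9, 0.8, 0.7]
opening: 0.0917
```

apply_moves([
  {"linear": [29, -34, 0], "turn": [0, 0, 0], "grip": 1},
  {"linear": [58, -67, 0], "turn": [0, 0, 0], "grip": 1},
  {"linear": [58, -67, 0], "turn": [0, 0, 0], "grip": 1},
  {"linear": [58, -67, 0], "turn": [0, 0, 0], "grip": 1},
])

```text
time: 1.5
tool_pos: [0.5238, 0.0913, 0.234]
tool_rot: [-3.14, -0.0, 1.381]
contact_force: [-0.9, 0.6, 0.3]
opening: 0.0919
```

```bash
python3 - <<'E'
from h import *
o=observe(); print(o)
im=read_camera("wrist"); cv2.imwrite("pics/w1.png",im[:,:,::-1])
E
```

```text
{'time': 1.5, 'qpos': array([ 2.80281332e-02,  3.49703499e-01,  1.49203560e+00,  4.63298184e-04,
        1.30162420e+00, -1.35302070e+00]), 'qvel': array([ 0.03818141, -0.02121159,  0.02125494,  0.00345949,  0.00255262,
        0.00265361]), 'joint_efforts': array([-1.47047035e+00, -4.30856323e+01, -2.53102863e+01, -1.65255158e-01,
       -1.95965823e-02, -7.37466943e-02]), 'tool_pos': array([0.52382551, 0.09125783, 0.23398169]), 'tool_rot': array([-3.13976735e+00, -5.32832506e-05,  1.38092518e+00]), 'contact_force': array([-0.9173466 ,  0.56318247,  0.25239986]), 'torque': array([ 0.05129218, -0.00892356,  0.02614277]), 'opening': 0.09185050011718204}
```

View pics/w1.png

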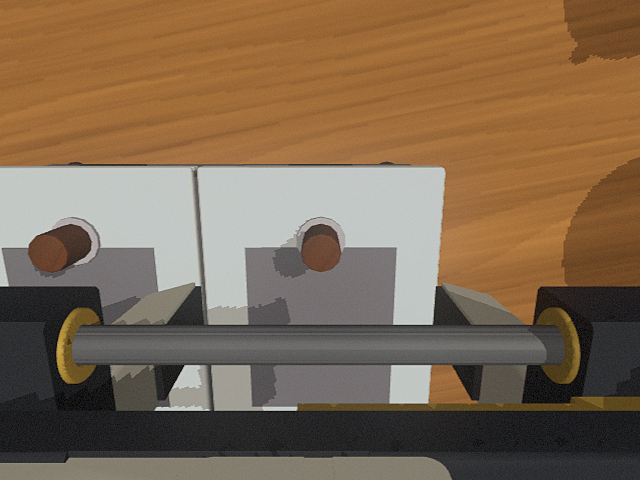

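The wrist view shows the left knob top at about (320,251) and the right one at (48,252). The lid edges run level, so the yaw is right.

```bash
python3 - <<'E'
from h import *
from scipy.spatial.transform import Rotation as Ro
c=camera_params("wrist");o=observe()
T=np.eye(4);T[:3,:3]=Ro.from_euler("xyz",o["tool_rot"]).as_matrix();T[:3,3]=o["tool_pos"]
C=T@c["hand_eye"];P=dict(camera_matrix=c["camera_matrix"],world_to_cam=np.linalg.inv(C))
for p in((320.5,251.5),(48,252)):
    w=onz(P,*p,.152);print(w,T[:3,:3].T@(w-T[:3,3]))
print(o["tool_pos"],o["contact_force"])
E
```

```text
[0.52318654 0.09362414 0.152     ] [ 0.001458   -0.00028444  0.0822057 ]
[ 0.49364255 -0.06239009  0.152     ] [-1.57328809e-01 -9.89041992e-05  8.21826797e-02]
[0.52332538 0.09210147 0.2342049 ] [0.37052294 0.02288499 0.08916977]
```

apply_moves([
  {"linear": [0, 0.5, -25], "turn": [0, 0, 0], "grip": 1},
  {"linear": [0, 0.5, -50], "turn": [0, 0, 0], "grip": 0.8},
  {"linear": [0, 0.5, -75], "turn": [0, 0, 0], "grip": 0.6},
  {"linear": [0, 0.5, -95], "turn": [0, 0, 0], "grip": 0.45},
  {"linear": [0, 0.5, -105], "turn": [0, 0, 0], "grip": 0.45},
  {"linear": [0, 0.5, -105], "turn": [0, 0, 0], "grip": 0.45},
  {"linear": [0, 0.5, -105], "turn": [0, 0, 0], "grip": 0.45},
])

```text
time: 2.25
tool_pos: [0.5242, 0.093, 0.1306]
tool_rot: [3.14, -0.0, 1.384]
contact_force: [0.2, -0.2, 0.0]
opening: 0.0484
```

```bash
python3 - <<'E'
from h import *
o=observe(); print(o["tool_pos"],o["contact_force"],o["opening"])
im=read_camera("wrist"); cv2.imwrite("pics/w2.png",im[:,:,::-1])
E
```

```text
[0.52416349 0.0930278  0.1306115 ] [ 0.1565202  -0.19638458  0.02208831] 0.04837495039382529
```

View pics/w2.png

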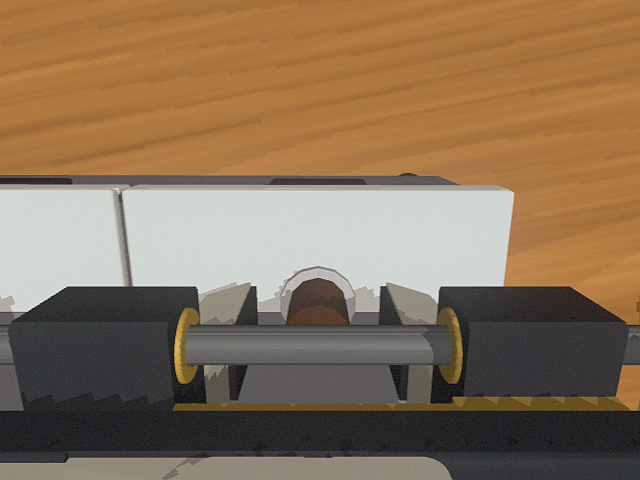

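The wrist view shows the knob (columns 287–350) centred between the fingers (about 237–400). I'll close the gripper.

apply_moves([
  {"linear": [0, 0, -1.5], "turn": [0, 0, 0], "grip": 0.3},
  {"linear": [0, 0, -1.5], "turn": [0, 0, 0], "grip": 0.15},
  {"linear": [0, 0, -1.5], "turn": [0, 0, 0], "grip": 0.15},
  {"linear": [0, 0, -1.5], "turn": [0, 0, 0], "grip": 0.15},
  {"linear": [0, 0, -1.5], "turn": [0, 0, 0], "grip": 0.15},
], grip_force=30)

```text
time: 2.8
tool_pos: [0.5242, 0.0927, 0.1285]
tool_rot: [3.141, -0.001, 1.383]
contact_force: [0.5, 3.3, 2.1]
opening: 0.0232
```

apply_moves([
  {"linear": [0, 0, 0.5], "turn": [0, 0, 0], "grip": 0.15},
  {"linear": [0, 0, 1], "turn": [0, 0, 0], "grip": 0.15},
  {"linear": [0, 0, 1], "turn": [0, 0, 0], "grip": 0.15},
])

```text
time: 3.1
tool_pos: [0.5242, 0.0927, 0.129]
tool_rot: [3.141, -0.001, 1.383]
contact_force: [2.7, 3.9, -3.6]
opening: 0.0232
```

apply_moves([
  {"linear": [0, 0, 0.5], "turn": [0, 0, 0], "grip": 0.15},
  {"linear": [0, 0, 1], "turn": [0, 0, 0], "grip": 0.15},
  {"linear": [0, 0, 1], "turn": [0, 0, 0], "grip": 0.15},
])

```text
time: 3.4
tool_pos: [0.5243, 0.0927, 0.1297]
tool_rot: [3.141, -0.001, 1.383]
contact_force: [4.5, 4.1, -7.0]
opening: 0.0233
```

apply_moves([
  {"linear": [0, 0, 0.5], "turn": [0, 0, 0], "grip": 0.15},
  {"linear": [0, 0, 1], "turn": [0, 0, 0], "grip": 0.15},
  {"linear": [0, 0, 1], "turn": [0, 0, 0], "grip": 0.15},
  {"linear": [0, 0, 1], "turn": [0, 0, 0], "grip": 0.15},
])

```text
time: 3.8
tool_pos: [0.5244, 0.0927, 0.1303]
tool_rot: [3.141, -0.001, 1.383]
contact_force: [5.2, 4.5, -8.5]
opening: 0.023
```

```bash
python3 - <<'E'
from h import *
o=observe(); print(o["tool_pos"],o["tool_rot"],o["contact_force"],o["torque"],o["opening"])
E
```

```text
[0.5244373  0.09266921 0.13032479] [ 3.14134497e+00 -6.84261713e-04  1.38296944e+00] [ 5.24680528  4.4584694  -8.45809128] [ 0.76624677 -0.8616275   0.0148375 ] 0.022959413204824617
```

The pull reads 8.5 N, but a rigid grip adds resistance, so this doesn't settle it yet. I'll let the tool lean with the lid about its hinge and see whether the force stays.

apply_moves([
  {"linear": [0.2, 0, 0.3], "turn": [0.015, 0.08, 0], "grip": 0.15},
  {"linear": [0.3, 0, 0.6], "turn": [0.03, 0.16, 0], "grip": 0.15},
  {"linear": [0.3, 0, 0.6], "turn": [0.03, 0.16, 0], "grip": 0.15},
  {"linear": [0.3, 0, 0.6], "turn": [0.03, 0.16, 0], "grip": 0.15},
])

```text
time: 4.2
tool_pos: [0.5243, 0.0927, 0.1308]
tool_rot: [-3.124, -0.0, 1.383]
contact_force: [3.6, 4.6, -8.8]
opening: 0.0233
```

```bash
python3 - <<'E'
from h import *
o=observe(); print(o["tool_pos"],o["tool_rot"],o["contact_force"],o["torque"],o["opening"])
E
```

```text
[0.52431883 0.09266964 0.13076332] [-3.12374430e+00 -4.76054839e-04  1.38288977e+00] [ 3.60929936  4.62326137 -8.78464472] [ 0.76146622 -0.79618155  0.01092459] 0.023315819423945994
```

apply_moves([
  {"linear": [0, 0, 0.5], "turn": [0.01, 0.03, 0], "grip": 0.15},
  {"linear": [0.1, 0, 1], "turn": [0.01, 0.06, 0], "grip": 0.15},
  {"linear": [0.1, 0, 1], "turn": [0.01, 0.06, 0], "grip": 0.15},
  {"linear": [0.1, 0, 1], "turn": [0.01, 0.06, 0], "grip": 0.15},
  {"linear": [0.1, 0, 1], "turn": [0.01, 0.06, 0], "grip": 0.15},
])

```text
time: 4.7
tool_pos: [0.5244, 0.0927, 0.1315]
tool_rot: [-3.117, -0.0, 1.383]
contact_force: [5.0, 4.0, -10.4]
opening: 0.0234
```

```bash
python3 - <<'E'
from h import *
o=observe(); print(o["tool_pos"],o["tool_rot"],o["contact_force"],o["torque"],o["opening"])
im=read_camera("wrist"); cv2.imwrite("pics/w3.png",im[:,:,::-1])
E
```

```text
[0.52435516 0.09267533 0.13147493] [-3.11719636e+00 -2.25941811e-04  1.38298054e+00] [  4.95137673   4.04104067 -10.40064465] [ 0.74512219 -0.89745926 -0.05998606] 0.02339250123037693
```

View pics/w3.png

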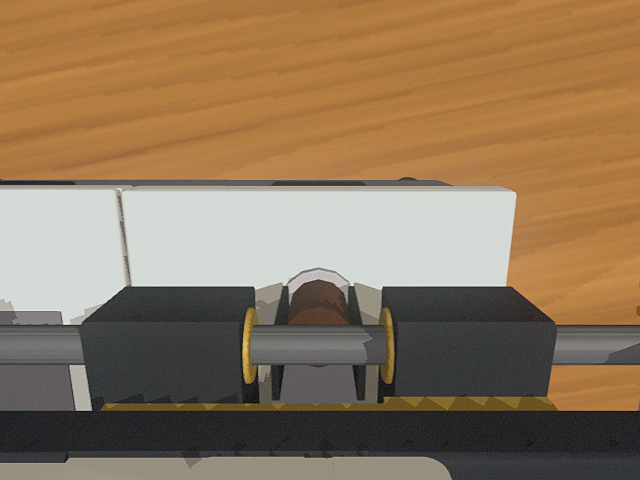

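The wrist view shows the left lid almost flush. Even with the tool leaned, it takes a steady 8.5–10.4 N pull at 2–3 mm rise. That gives about 1.5 N·m about the hinge, against about 0.3 for a free lid, so the left catch holds. I'll ease down, release and move to the right lid.

apply_moves([
  {"linear": [-0.1, 0, -1.5], "turn": [-0.01, -0.07, 0], "grip": 0.15},
  {"linear": [-0.3, 0, -3], "turn": [-0.03, -0.15, 0], "grip": 0.15},
  {"linear": [-0.4, 0, -4.2], "turn": [-0.04, -0.22, 0], "grip": 0.15},
  {"linear": [-0.4, 0, -4.2], "turn": [-0.04, -0.22, 0], "grip": 0.15},
])

```text
time: 5.15
tool_pos: [0.5242, 0.0927, 0.1288]
tool_rot: [3.141, -0.001, 1.383]
contact_force: [2.1, 5.3, -0.9]
opening: 0.0231
```

apply_moves([
  {"linear": [0, 0, 0], "turn": [0, 0, 0], "grip": 0.4},
  {"linear": [0, 0, 0], "turn": [0, 0, 0], "grip": 0.45},
  {"linear": [0, 0, 0], "turn": [0, 0, 0], "grip": 0.45},
  {"linear": [0, 0, 20], "turn": [0, 0, 0], "grip": 0.45},
  {"linear": [0, 0, 60], "turn": [0, 0, 0], "grip": 0.45},
  {"linear": [0, 0, 60], "turn": [0, 0, 0], "grip": 0.45},
])

```text
time: 5.75
tool_pos: [0.5265, 0.0922, 0.1934]
tool_rot: [3.133, -0.001, 1.383]
contact_force: [0.4, 1.1, 0.8]
opening: 0.041
```

apply_moves([
  {"linear": [-7, -35, 0], "turn": [0, 0, 0], "grip": 0.45},
  {"linear": [-14, -75, 0], "turn": [0, 0, 0], "grip": 0.45},
  {"linear": [-22, -115, 0], "turn": [0, 0, 0], "grip": 0.45},
  {"linear": [-30, -157, 0], "turn": [0, 0, 0], "grip": 0.45},
  {"linear": [-30, -157, 0], "turn": [0, 0, 0], "grip": 0.45},
  {"linear": [-30, -157, 0], "turn": [0, 0, 0], "grip": 0.45},
])

```text
time: 6.35
tool_pos: [0.4936, -0.0655, 0.1884]
tool_rot: [-3.141, -0.0, 1.38]
contact_force: [-0.9, 0.1, 0.5]
opening: 0.0415
```

```bash
python3 - <<'E'
from h import *
o=observe(); print(o["tool_pos"],o["tool_rot"],o["contact_force"])
im=read_camera("wrist"); cv2.imwrite("pics/w4.png",im[:,:,::-1])
E
```

```text
[ 0.49361635 -0.06545858  0.18842755] [-3.14111397e+00 -1.84225531e-04  1.38036204e+00] [-0.86751544  0.05001775  0.50544662]
```

View pics/w4.png

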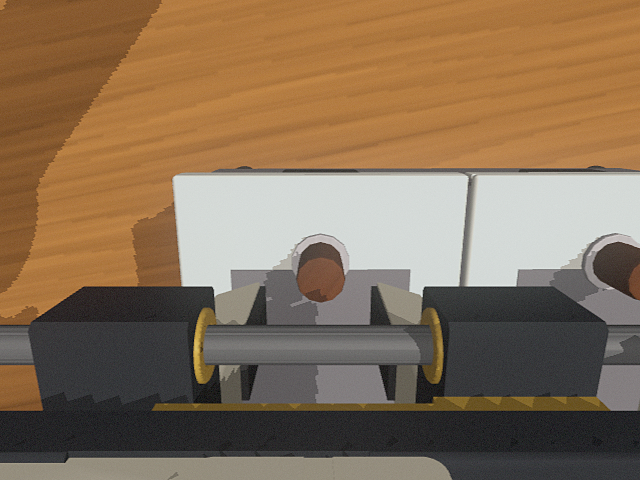

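The right knob top is at about (321,280), close to the finger midline at 318. I'll descend and close.

apply_moves([
  {"linear": [0, 0.5, -25], "turn": [0, 0, 0], "grip": 0.45},
  {"linear": [0, 0.5, -50], "turn": [0, 0, 0], "grip": 0.45},
  {"linear": [0, 0.5, -59], "turn": [0, 0, 0], "grip": 0.45},
  {"linear": [0, 0.5, -59], "turn": [0, 0, 0], "grip": 0.45},
  {"linear": [0, 0.5, -59.5], "turn": [0, 0, 0], "grip": 0.15},
  {"linear": [0, 0.5, -59.5], "turn": [0, 0, 0], "grip": 0.15},
  {"linear": [0, 0.5, -59.5], "turn": [0, 0, 0], "grip": 0.15},
  {"linear": [0, 0.5, -59.5], "turn": [0, 0, 0], "grip": 0.15},
])

```text
time: 7.2
tool_pos: [0.4945, -0.0644, 0.1299]
tool_rot: [3.14, 0.0, 1.383]
contact_force: [0.6, -0.8, 0.2]
opening: 0.0232
```

apply_moves([
  {"linear": [0.2, 0, 0.8], "turn": [0.01, 0.06, 0], "grip": 0.15},
  {"linear": [0.2, 0, 1.6], "turn": [0.02, 0.1, 0], "grip": 0.15},
  {"linear": [0.2, 0, 1.6], "turn": [0.02, 0.1, 0], "grip": 0.15},
  {"linear": [0.2, 0, 1.6], "turn": [0.02, 0.1, 0], "grip": 0.15},
])

```text
time: 7.6
tool_pos: [0.4945, -0.0644, 0.1307]
tool_rot: [-3.132, 0.0, 1.383]
contact_force: [2.8, -2.5, -2.6]
opening: 0.0235
```

apply_moves([
  {"linear": [0.1, 0, 0.5], "turn": [0.01, 0.04, 0], "grip": 0.15},
  {"linear": [0.2, 0, 1.2], "turn": [0.02, 0.1, 0], "grip": 0.15},
  {"linear": [0.2, 0, 1.2], "turn": [0.02, 0.1, 0], "grip": 0.15},
  {"linear": [0.2, 0, 1.2], "turn": [0.02, 0.1, 0], "grip": 0.15},
])

```text
time: 8.0
tool_pos: [0.4946, -0.0644, 0.132]
tool_rot: [-3.121, 0.0, 1.383]
contact_force: [2.9, -4.5, -1.8]
opening: 0.0233
```

apply_moves([
  {"linear": [0.1, 0, 0.5], "turn": [0.01, 0.04, 0], "grip": 0.15},
  {"linear": [0.2, 0, 1.2], "turn": [0.015, 0.08, 0], "grip": 0.15},
  {"linear": [0.2, 0, 1.2], "turn": [0.015, 0.08, 0], "grip": 0.15},
  {"linear": [0.2, 0, 1.2], "turn": [0.015, 0.08, 0], "grip": 0.15},
])

```text
time: 8.4
tool_pos: [0.4948, -0.0644, 0.1332]
tool_rot: [-3.112, 0.0, 1.383]
contact_force: [2.8, -4.1, -2.0]
opening: 0.0233
```

```bash
python3 - <<'E'
from h import *
o=observe(); print(o["tool_pos"],o["tool_rot"],o["contact_force"],o["torque"],o["opening"])
E
```

```text
[ 0.49478492 -0.0643866   0.13320036] [-3.11244306e+00  1.33127798e-04  1.38303026e+00] [ 2.76309183 -4.10893659 -2.0347837 ] [-0.79771636 -0.5516281   0.04023617] 0.02326827318091491
```

At 3.3 mm rise the right lid still pulls only about 2 N, so its catch is free. I'll set it down and then press.

apply_moves([
  {"linear": [-0.2, 0, -1.3], "turn": [-0.015, -0.08, 0], "grip": 0.15},
  {"linear": [-0.4, 0, -2.6], "turn": [-0.035, -0.18, 0], "grip": 0.15},
  {"linear": [-0.6, 0, -4], "turn": [-0.055, -0.28, 0], "grip": 0.15},
  {"linear": [-0.6, 0, -4], "turn": [-0.055, -0.28, 0], "grip": 0.15},
  {"linear": [-0.6, 0, -4], "turn": [-0.055, -0.28, 0], "grip": 0.15},
])

```text
time: 8.9
tool_pos: [0.4944, -0.0643, 0.1296]
tool_rot: [3.14, 0.0, 1.383]
contact_force: [3.7, -5.2, 1.3]
opening: 0.023
```

apply_moves([
  {"linear": [-0.1, 0, -1], "turn": [-0.01, -0.06, 0], "grip": 0.15},
  {"linear": [-0.2, 0, -2], "turn": [-0.02, -0.12, 0], "grip": 0.15},
  {"linear": [-0.3, 0, -3], "turn": [-0.03, -0.18, 0], "grip": 0.15},
  {"linear": [-0.3, 0, -3], "turn": [-0.03, -0.18, 0], "grip": 0.15},
])

```text
time: 9.3
tool_pos: [0.4942, -0.0643, 0.1269]
tool_rot: [3.12, -0.0, 1.383]
contact_force: [2.8, -4.5, 3.4]
opening: 0.0234
```

apply_moves([
  {"linear": [-0.1, 0, -1], "turn": [-0.01, -0.05, 0], "grip": 0.15},
  {"linear": [-0.1, 0, -1.5], "turn": [-0.01, -0.07, 0], "grip": 0.15},
  {"linear": [-0.1, 0, -1.5], "turn": [-0.01, -0.07, 0], "grip": 0.15},
])

```text
time: 9.6
tool_pos: [0.4942, -0.0643, 0.1257]
tool_rot: [3.112, -0.001, 1.383]
contact_force: [0.9, -3.6, 9.1]
opening: 0.0231
```

apply_moves([
  {"linear": [0, 0, -0.5], "turn": [0, 0, 0], "grip": 0.15},
  {"linear": [0, 0, -0.8], "turn": [0, 0, 0], "grip": 0.15},
  {"linear": [0, 0, -0.8], "turn": [0, 0, 0], "grip": 0.15},
])

```text
time: 9.9
tool_pos: [0.4941, -0.0643, 0.1256]
tool_rot: [3.112, -0.001, 1.383]
contact_force: [-1.7, -3.7, 15.2]
opening: 0.0235
```

apply_moves([
  {"linear": [0.1, 0, 1.5], "turn": [0.01, 0.08, 0], "grip": 0.15},
  {"linear": [0.2, 0, 3], "turn": [0.02, 0.16, 0], "grip": 0.15},
  {"linear": [0.4, 0, 5], "turn": [0.04, 0.25, 0], "grip": 0.15},
  {"linear": [0.4, 0, 5.3], "turn": [0.04, 0.25, 0], "grip": 0.15},
  {"linear": [0.4, 0, 5.3], "turn": [0.04, 0.25, 0], "grip": 0.15},
])

```text
time: 10.4
tool_pos: [0.4943, -0.0643, 0.1292]
tool_rot: [3.14, 0.0, 1.383]
contact_force: [3.5, -4.9, 2.5]
opening: 0.0235
```

Pressed to the firm stop and back up, so now I tug again.

apply_moves([
  {"linear": [0.2, 0, 1], "turn": [0.01, 0.06, 0], "grip": 0.15},
  {"linear": [0.2, 0, 2], "turn": [0.02, 0.1, 0], "grip": 0.15},
  {"linear": [0.2, 0, 2], "turn": [0.02, 0.1, 0], "grip": 0.15},
  {"linear": [0.2, 0, 2], "turn": [0.02, 0.1, 0], "grip": 0.15},
])

```text
time: 10.8
tool_pos: [0.4944, -0.0643, 0.1305]
tool_rot: [-3.131, -0.0, 1.383]
contact_force: [4.8, -5.2, -3.8]
opening: 0.0229
```

apply_moves([
  {"linear": [0.1, 0, 0.5], "turn": [0.01, 0.04, 0], "grip": 0.15},
  {"linear": [0.2, 0, 1.2], "turn": [0.015, 0.08, 0], "grip": 0.15},
  {"linear": [0.2, 0, 1.2], "turn": [0.015, 0.08, 0], "grip": 0.15},
  {"linear": [0.2, 0, 1.2], "turn": [0.015, 0.08, 0], "grip": 0.15},
])

```text
time: 11.2
tool_pos: [0.4944, -0.0643, 0.1313]
tool_rot: [-3.122, 0.0, 1.383]
contact_force: [5.5, -4.7, -7.8]
opening: 0.0231
```

apply_moves([
  {"linear": [0.1, 0, 0.5], "turn": [0, 0.03, 0], "grip": 0.15},
  {"linear": [0.1, 0, 0.8], "turn": [0.01, 0.05, 0], "grip": 0.15},
  {"linear": [0.1, 0, 0.8], "turn": [0.01, 0.05, 0], "grip": 0.15},
  {"linear": [0.1, 0, 0.8], "turn": [0.01, 0.05, 0], "grip": 0.15},
  {"linear": [0.1, 0, 0.8], "turn": [0.01, 0.05, 0], "grip": 0.15},
  {"linear": [0.1, 0, 0.8], "turn": [0.01, 0.05, 0], "grip": 0.15},
])

```text
time: 11.8
tool_pos: [0.4945, -0.0643, 0.1319]
tool_rot: [-3.117, -0.0, 1.383]
contact_force: [5.2, -5.5, -8.6]
opening: 0.0232
```

The right lid now carries 8.6 N where it carried 2 N before, so its catch holds. I'll ease down, release and retreat.

apply_moves([
  {"linear": [-0.2, 0, -1.5], "turn": [-0.02, -0.1, 0], "grip": 0.15},
  {"linear": [-0.4, 0, -3], "turn": [-0.035, -0.18, 0], "grip": 0.15},
  {"linear": [-0.5, 0, -3.7], "turn": [-0.045, -0.23, 0], "grip": 0.15},
  {"linear": [-0.5, 0, -3.7], "turn": [-0.045, -0.23, 0], "grip": 0.15},
  {"linear": [-0.5, 0, -3.7], "turn": [-0.045, -0.23, 0], "grip": 0.4},
  {"linear": [-0.5, 0, -3.7], "turn": [-0.045, -0.23, 0], "grip": 0.45},
  {"linear": [-0.5, 0, -3.7], "turn": [-0.045, -0.23, 0], "grip": 0.45},
  {"linear": [-0.5, 0, 15], "turn": [-0.045, -0.23, 0], "grip": 0.45},
  {"linear": [-0.5, 0, 50], "turn": [-0.045, -0.23, 0], "grip": 0.45},
  {"linear": [-0.5, 0, 90], "turn": [-0.045, -0.23, 0], "grip": 0.6},
])

```text
time: 12.8
tool_pos: [0.4927, -0.0634, 0.2229]
tool_rot: [-3.137, -0.001, 1.383]
contact_force: [0.7, -1.2, 0.0]
opening: 0.0456
```

apply_moves([
  {"linear": [-20, 0, 20], "turn": [0, 0, 0], "grip": 0.6},
  {"linear": [-60, 0, 30], "turn": [0, 0, 0], "grip": 0.6},
  {"linear": [-60, 0, 30], "turn": [0, 0, 0], "grip": 0.6},
  {"linear": [-60, 0, 30], "turn": [0, 0, 0], "grip": 0.6},
  {"linear": [-60, 0, 30], "turn": [0, 0, 0], "grip": 0.6},
])

```text
time: 13.3
tool_pos: [0.4344, -0.064, 0.2527]
tool_rot: [-3.141, -0.0, 1.383]
contact_force: [-0.3, -0.0, -0.5]
opening: 0.0553
```

```bash
python3 - <<'E'
from h import *
for n in("side","top"): cv2.imwrite(f"pics/{n}9.png",read_camera(n)[:,:,::-1])
a=cv2.imread("pics/side0.png");b=cv2.imread("pics/side9.png")
cv2.imwrite("pics/cmp.png",np.hstack([cv2.resize(x[200:330,280:400],None,fx=3.2,fy=3.2) for x in(a,b)]))
E
```

```text
(no output)
```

View pics/cmp.png

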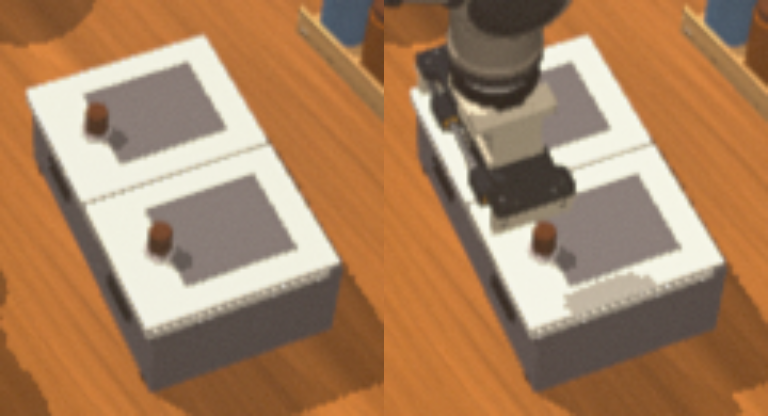

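View pics/side9.png

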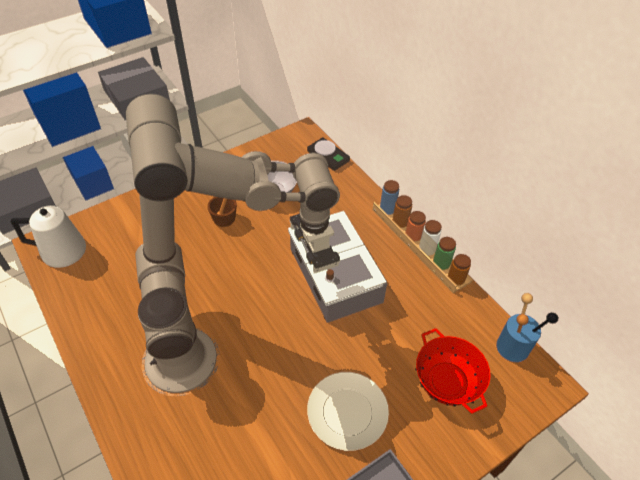

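The right lid is flush with its knob where it was before, at side view (330,272). The gripper is clear of it, and the colander (453,370), plate (348,411) and mortar (222,210) have not moved. The arm hides part of the left lid in this view.

```bash
python3 -c "
from cell import *
print(hand_in())"
```

```text
the job is handed in; nothing more can be done
None
```

Both lids are shut and held by their catches, and I handed the job in about 13.4 s into the 54 s allowed.

- **Left lid:** The catch was already holding. It carried a steady pull of 8.5 to 10.4 N while rising only about 2 to 3 mm, so I set it down without pressing and let go.
- **Right lid:** The catch was free; the lid rose more than 3 mm at about 2 N. I set it down and pressed once to the firm stop, peaking at about 15 N, slightly over the 7 to 14 N guide. The second tug carried 7.8 to 8.6 N at about 2 mm rise, so I set it down and let go.

**Last checks:** In the final side view the right lid lay flush. The colander, plate and mortar looked unmoved, and the gripper was clear with near-zero force. The arm hid part of the left lid, its knob and the bowl, and all of the spatula. I did not view the final top picture, so those rest on the force readings and the clear height of the moves.

**Disagreement:** The knob position estimates differed by up to 4 mm sideways between the cameras. The wrist pictures taken before each grip showed the knobs within about 1 mm of centre.

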